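Close and bolt the large paint box

TASK

Close the larger of the two wooden paint boxes with your fingertips: push its drawer fully home, push its open lid over and down until it lies flat on the rim, without slamming it, and once the lid is down slide the small brass bolt on it all the way across into its keeper. Do not grasp or lift anything, leave the paint tubes in the box's tray, and leave the smaller box open just as it is and everything else on the table where it stands.

Things in the scene. Friction and masses are not known exactly. Their poses are not given: they have to be found in the camera images.
- large: the larger wooden paint box, fixed to the table: carcass 150 (x) x 220 (y) x 72 mm (z), an open tray above (inner floor 43 mm above the table) and one drawer below. Origin: centre of its underside, on the table. x points from its drawer side to its hinge side, z up
- large_drawer (a joint): how far the large box's drawer is pulled out, m: 0 = shut, grows as it comes out towards the box's own -x (at most 0.1; starts at 0.03 to 0.07). Plain friction of about 1.5 N, no spring or catch: it stays where it is left
- large_drawer_front (a point): centre of the outer face of the large box's drawer front, a plain upright wooden panel 200 mm wide, 10 mm thick, from 4 to 36 mm above the table (its dark finger mark is only painted on). When shut this point is 85 mm from the box's origin along the box's -x, because the front overlaps the carcass by its 10 mm
- large_lid (a joint): angle of the large box's lid, rad: 0 = shut, lying on the rim; 1.57 = upright; starts at 1.05 to 1.65 (at most 1.9). A stiff hinge (friction torque about 0.3 N m, no catch): the lid stays where it is left, so it must be pushed all the way down
- large_lid_hinge (a point): middle of the large lid's hinge axis, along the box's y, at the top of its far wall (75 mm along the box's x from its origin, 72 mm up). The lid is a plain board 150 mm from hinge to free edge, 220 mm wide, 9 mm thick; its inner face passes through the axis and its outer face lies 9 mm from that. Beside the bolt its outer face is bare. Shut, the top of the lid is 82 mm above the table
- large_lid_edge (a point): middle of the free edge of the large lid, on its outer face
- large_bolt (a joint): how far the brass bolt on the large lid is slid, m: 0 = drawn back, 0.028 = end stop, fully shot through the keeper at the box's side; grows towards the box's own +y; starts at 0 to 0.006. Friction of about 1 N, no spring
- large_bolt_tab (a point): top centre of the bolt's upright tab, which is 16 mm (box x) x 8 mm (box y, the sliding direction) and stands 19.5 mm above the lid's outer face. It sits on the lid 125 mm from the hinge axis and, drawn back, 60 mm to the box's +y of the lid's middle; with the lid shut its top is 101 mm above the table
- small: the smaller wooden paint box, of the same make, fixed to the table: 110 (x) x 150 (y) x 60 mm (z), with watercolour pans in its tray. Origin and axes as for the large box
- small_drawer_front (a point): centre of the outer face of the small box's drawer front (130 mm wide, 4 to 30 mm above the table); it stands 20 to 50 mm out and must stay so
- small_lid_edge (a point): middle of the free edge of the small box's open lid (110 mm from hinge to edge, 150 mm wide, 8 mm thick), on its outer face; must stay as it is
- tube_a_mid (a point): a paint tube, 96 x 18 x 18 mm, lying loose in the large box's tray; point: its centre
- tube_b_mid (a point): a second paint tube like it in the large box's tray; point: its centre
- tube_c_mid (a point): a loose paint tube lying on the table in front of the boxes, 96 x 18 x 18 mm; point: its centre
- water_pot_mid (a point): a clear plastic water pot, 68 mm across at the rim, 75 mm high, standing between the boxes; point: its centre, half-way up
- brush_jar_mid (a point): a glass jar of brushes, jar 58 mm across and 90 mm high, brush tips up to about 200 mm above the table, standing between the boxes towards the back; point: centre of the jar, 45 mm above its underside
- plate_mid (a point): a white plate used as palette, 140 mm across, 18 mm high; point: its centre, 9 mm above its underside
- gesso_mid (a point): a white bottle, 64 mm across, 160 mm high; point: its centre, half-way up
- mug_mid (a point): a mug, 76 mm across, 90 mm high; point: its centre, half-way up

How it is judged (in metres and radians):
On the way, in this order (a step that is already met when the one before it is completed fails the run):
1. the large lid is pushed down shut (value of joint large_lid below 0.04 rad), for 0.1 s.
2. with the lid down, its bolt is slid across (value of joint large_lid below 0.04 rad and value of joint large_bolt above 0.023 m), for 0.1 s.
At the end, for the whole second after the job is handed in: The large box's drawer is within 4 mm of shut and its lid within 0.04 rad of shut and at rest, its bolt slid at least 23 of its 28 mm; both tubes lie in its tray; the small box's lid edge has moved less than 15 mm and its drawer less than 10 mm; everything else is within 30 mm of where it stood (all of step 2 and value of joint large_drawer below 0.004 m and velocity of joint large_lid between -0.05 and 0.05 rad/s and distance of small_lid_edge from where it was at the start of the episode below 0.015 m and distance of small_drawer_front from where it was at the start of the episode below 0.01 m and x of tube_a_mid in the frame of large between -0.075 and 0.075 m and y of tube_a_mid in the frame of large between -0.11 and 0.11 m and height (world z) of each of tube_a_mid, tube_b_mid below 0.075 m and x of tube_b_mid in the frame of large between -0.075 and 0.075 m and y of tube_b_mid in the frame of large between -0.11 and 0.11 m and distance of each of tube_c_mid, water_pot_mid, brush_jar_mid, plate_mid, gesso_mid, mug_mid from where it was at the start of the episode below 0.03 m); the robot touches nothing.
It fails at once if the small box is disturbed: its lid's free edge moved by more than 15 mm or its drawer by more than 10 mm (distance of small_lid_edge from where it was at the start of the episode above 0.015 m or distance of small_drawer_front from where it was at the start of the episode above 0.01 m).
It fails at once if the large lid is slammed (faster than 4 rad/s) (velocity of joint large_lid below -4 rad/s).
It fails at once if the large drawer is pulled further out, past 85 mm (value of joint large_drawer above 0.085 m).
It fails at once if a paint tube is lifted out of the large box's tray (height (world z) of any of tube_a_mid, tube_b_mid above 0.085 m).
It fails at once if something else on the table is lifted or moved by more than 30 mm, or the pot, brush jar, bottle or mug tipped by more than 0.4 rad (distance of any of tube_c_mid, water_pot_mid, brush_jar_mid, plate_mid, gesso_mid, mug_mid from where it was at the start of the episode above 0.03 m or angle between any of water_pot_mid, brush_jar_mid, gesso_mid, mug_mid's own z axis and vertical above 0.4 rad).
It also fails if it takes over 61 s, if anything falls off the work surface, if the arm or the gripper's body presses on something with over 40 N, if the wrist force passes 120 N, or if a joint passes its speed limit or range.

ROBOT

A 6-joint arm with a two-finger parallel gripper is mounted at the origin on the work surface. World frame = base frame: x ahead of the robot, y to its left, z up, the work surface at z = 0. Lengths are in mm, angles in degrees, forces in N, time in s.
With the tool pointing down it reaches from about 300 to 850 mm from the base axis. Payload 4.2 kg.
Tool frame: the origin (TCP) lies midway between the tips of the shut fingers; the grasp point (between the pads) lies 19 mm behind it (env.grip_depth is the distance from the TCP to the grasp point, in mm); z points along the fingers, y is the line along which they close (so a half turn about z gives the same grasp; the last joint's range is limited). The gripper opens to 91 mm and grips with 3 to 60 N. Pads are 32 mm wide; open, the fingers measure 118 mm over their backs; the gripper's body (76 mm by 178 mm) begins 60 mm behind the grasp point.
Start: joints at [-78.381, 18.312, 89.639, -0, 72.044, -1.146], TCP at [127.055, -560.803, 213.976] pointing down, gripper open.
Joint ranges: [-177.97, 177.97], [-48.28, 115.42], [12.27, 149.76], [-77.06, 257.06], [2.81, 150.46], [-146.56, 146.56]. Speed limits (degrees/s): [147.25, 147.25, 180, 180, 180, 180].

INTERFACE

Orientations are given as [roll, pitch, yaw] about the fixed x, y, z axes, in that order (R = Rz(yaw) Ry(pitch) Rx(roll)).
In Python, from workcell import env, eyes gives the robot as it stands.
- The arm moves only by the tool send_rows, never from a script. Its argument "motion" is a list of rows, each a list of 7 numbers: the shift along the world's x, y, z normalised to -1 to 1, where 1 is 0.5 m, then the turn, a rotation vector about the world's x, y, z normalised to -1 to 1, where 1 is 60 degrees, then the opening, from -1 (shut) to 1 (fully open). A call has 1 to 20 rows; each row is the pose to reach, as a shift and turn from the pose commanded when the call began; what a row does not reach only later rows make up. A row lasts 1/8 s, in which the tool goes at most 62.5 mm and 10.7 degrees, less where a joint would pass 70% of its speed; a pose out of reach is approached as far as the arm can. A call with a number of a shift or a turn outside -1 to 1 is refused whole. A call with a gripper value outside its range is refused whole. The fingers move at their own pace and stop on an object; "squeeze" is the grip in N (left out, the last holds). Time passes only in rows, so rows that repeat a pose let the fingers close. It gives the time, the measured TCP pose, the force, the opening and the grip force at its end, in the units of the state.
- env.state(): the state, without advancing time (a new reading comes with each control period).
- eyes.grab_frame(name): name is "scene" or "side" or "wrist"; returns a dict with "pixels" (480x640x3 uint8, red, green, blue), "depth" (480x640 float32, mm along the optical axis (not along the pixel's ray), 0 where there is no reading), "fx", "fy", "cx", "cy" (pixels), "distortion" ([k1, k2, p1, p2, k3] as OpenCV has them; the pictures are not rectified), "R" (3x3) and "t" (3): a world point X has camera coordinates R X + t; the wrist camera has in their place "T_tool_cam" (4x4, takes a point from camera to tool coordinates, whose origin is the TCP and whose axes are the flange's). Camera axes: x right, y down, z forward; pixel columns grow to the right and rows downward; lengths in mm; the calibration is good to about 2 mm. A picture is of the moment at which its call begins: read the wrist's pose just before it.
- env.job_done(): hands the job in; it is judged then, once.
The state is a dict: "time_s": time; "qpos": joint angles; "qvel": joint speeds; "effort": joint torques, N m; "ee_pos": TCP position; "ee_rot": TCP orientation; "force": force on the tool from outside, world axes, zero at the start; "torque": the same for the moment, N m; "gripper_width": finger opening in mm; "gripper_force": force on a finger pad.
Only numpy, scipy, OpenCV 4.12 (cv2) and the standard library are available. Lean on these libraries where they do the work, as an engineer would, in place of code of your own. Each camera call takes 0.05 s, during which the arm holds its last target. There are 200 camera calls.

## Working session

There is one attempt and no reset: what is moved stays moved. The work goes in short steps, Python scripts to look and compute and a tool call to move; the robot and the scene stay as the last step left them, time stands still between calls to the robot, and variables do not carry over. Pictures are saved under pics/ and viewed, at most 10 in all, crops included, and the job is handed in when it is done.

Besides the shell and the picture viewer there is one more tool, called after ">>>" as name(argument=value, ...) on one line, values as JSON. send_rows: Moves the arm, as the interface text tells. Its arguments: {"type":"object","properties":{"motion":{"type":"array"},"squeeze":{"type":"number"}},"required":["motion"]}

```bash
mkdir -p pics; cat > h.py <<'E'
import numpy as np, cv2
from workcell import env, eyes
def grab(n):
    f=eyes.grab_frame(n); f['K']=np.array([[f['fx'],0,f['cx']],[0,f['fy'],f['cy']],[0,0,1]]); f['D']=np.array(f['distortion'],float); return f
def cloud(f):
    d=f['depth']; v,u=np.mgrid[0:480,0:640]
    p=cv2.undistortPoints(np.stack([u,v],-1).reshape(-1,1,2).astype(np.float64),f['K'],f['D']).reshape(480,640,2)
    c=np.dstack([p[...,0]*d,p[...,1]*d,d]).astype(float)
    w=(c-np.array(f['t']).reshape(3))@np.array(f['R'])
    w[d==0]=np.nan
    return w
E
python3 - <<'E'
from h import *
for n in('scene','side'):
    f=grab(n); cv2.imwrite(f'pics/{n}0.png',f['pixels'][...,::-1]); w=cloud(f); np.save(f'{n}0.npy',w)
    print(n,-np.array(f['R']).T@np.array(f['t']),np.nanmin(w,(0,1)),np.nanmax(w,(0,1)))
E
```

```text
scene [1242.71582536  181.80272224 1358.94947391] [-1409.46526752 -1861.39944337  -778.17530617] [1332.69917882 1369.61234936  626.68654601]
side [  77.40129819 -962.78127136 1377.38052694] [-697.12455846 -905.88195577 -790.95660247] [2080.89948811 2392.29409037  757.59493683]
```

View pics/scene0.png

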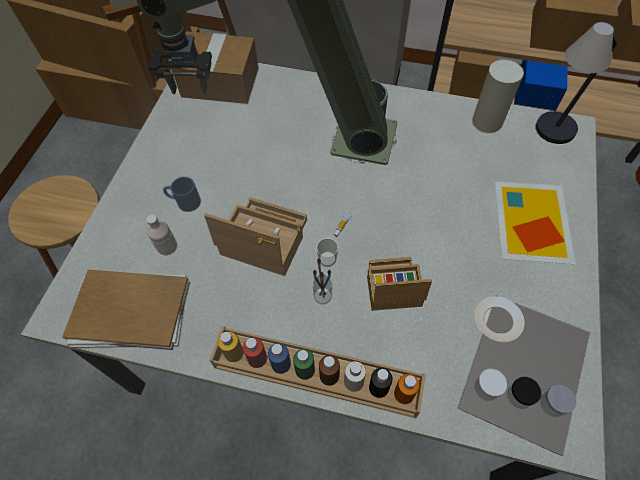

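View pics/side0.png

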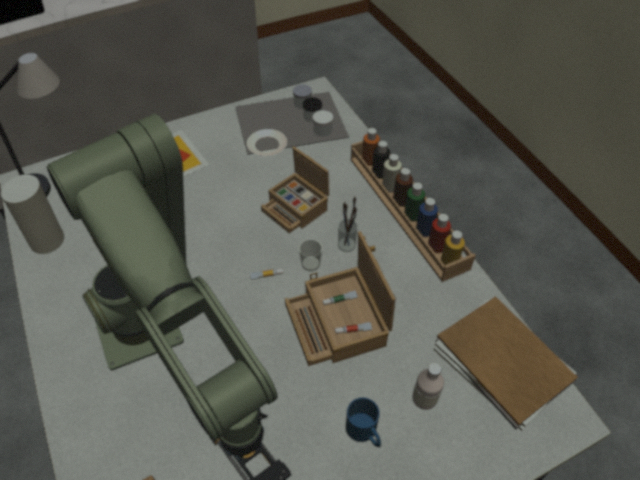

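The scene view shows the large box around (255,237), with its drawer towards the robot and the lid open past the far wall. The bolt is at about (265,240), the jar at (323,285) and the pot at (327,250). The side view shows the tray with its tubes at (345,315) and the drawer at (308,328).

```bash
python3 - <<'E'
from h import *
s=np.load('side0.npy'); c=np.load('scene0.npy')
def reg(w,u0,u1,v0,v1): return w[v0:v1,u0:u1].reshape(-1,3)
S=reg(s,280,402,225,370)
# rim
r=S[(S[:,2]>66)&(S[:,2]<77)]
print('rim n',len(r),np.nanpercentile(r,[1,50,99],axis=0).round())
q=cv2.minAreaRect(r[:,:2].astype(np.float32)); print('rim rect',q,cv2.boxPoints(q).round())
# drawer region
d=S[(S[:,2]>15)&(S[:,2]<42)]
q=cv2.minAreaRect(d[:,:2].astype(np.float32)); print('drawer',q,cv2.boxPoints(q).round())
# lid outer face from scene, sides
L=reg(c,203,305,198,275); L=L[(L[:,2]>85)]
print('lid n',len(L))
from numpy.linalg import svd
m=np.ones(len(L),bool)
for i in range(8):
    o=np.median(L[m],0);o=L[m].mean(0);n=svd(L[m]-o,full_matrices=False)[2][2]; e=abs((L-o)@n); m=e<max(3,20/(i+1))
print('outer plane',o,n*np.sign(n[0]),m.sum(),e[m].mean(),'zmax',np.percentile(L[m,2],99), 'tilt',np.degrees(np.arcsin(n[2]*np.sign(n[0]))),'yaw',np.degrees(np.arctan2(n[1]*np.sign(n[0]),n[0]*np.sign(n[0]))))
P=L[m]; top=P[P[:,2]>np.percentile(P[:,2],99)-12]; print('top y',top[:,1].min(),top[:,1].max(),top.mean(0))
for nm,w,b in(('pot',c,(315,340,238,268)),('jar',c,(310,335,258,305)),('potS',s,(298,324,238,270)),('jarS',s,(335,360,195,252)),('gesso',c,(145,178,213,255)),('mug',c,(163,202,176,212)),('tubec',s,(248,288,265,282))):
    A=reg(w,*b);A=A[A[:,2]>8]; print(nm,len(A),np.nanpercentile(A,[3,50,97],axis=0).round().tolist())
E
```

```text
rim n 1086 [[ 431. -339.   66.]
 [ 522. -199.   71.]
 [ 649.   20.   77.]]
rim rect ((536.27294921875, -149.5066375732422), (396.2074279785156, 181.32351684570312), 76.3341064453125) [[ 401. -321.]
 [ 578. -363.]
 [ 671.   22.]
 [ 495.   64.]]
drawer ((512.509521484375, -104.67617797851562), (473.7105712890625, 237.6852569580078), 75.3616943359375) [[ 338. -304.]
 [ 568. -364.]
 [ 687.   94.]
 [ 457.  155.]]
lid n 2007
outer plane [ 593.54158591 -231.44949279  158.78024751] [ 0.99261328 -0.11126335  0.0483667 ] 1740 1.0697798739771733 zmax 225.09040399045446 tilt 2.772289306977317 yaw -6.395663669182523
top y -338.7610586861133 -121.73160083424867 [ 591.01924153 -226.45402201  220.08420888]
pot 495 [[484.0, -39.0, 12.0], [505.0, -9.0, 54.0], [625.0, 19.0, 179.0]]
jar 678 [[537.0, -20.0, 13.0], [640.0, 6.0, 66.0], [667.0, 33.0, 184.0]]
potS 601 [[482.0, -44.0, 12.0], [514.0, -8.0, 51.0], [542.0, 19.0, 76.0]]
jarS 768 [[595.0, -127.0, 13.0], [633.0, -7.0, 78.0], [664.0, 32.0, 192.0]]
gesso 749 [[572.0, -528.0, 13.0], [603.0, -498.0, 97.0], [621.0, -480.0, 161.0]]
mug 820 [[378.0, -571.0, 12.0], [419.0, -510.0, 57.0], [451.0, -469.0, 92.0]]
tubec 171 [[338.0, -10.0, 8.0], [378.0, 3.0, 13.0], [424.0, 21.0, 20.0]]
```

```bash
python3 - <<'E'
from h import *
s=np.load('side0.npy'); c=np.load('scene0.npy')
a=np.radians(-6.4); X=np.array([np.cos(a),np.sin(a)]); Y=np.array([-X[1],X[0]]); O=np.array([514,-222.])
def loc(P): return np.c_[(P[:,:2]-O)@X,(P[:,:2]-O)@Y,P[:,2]]
for nm,w in(('side',s),('scene',c)):
    L=loc(w.reshape(-1,3)); L=L[np.isfinite(L).all(1)]
    near=(abs(L[:,0])<200)&(abs(L[:,1])<118)
    L=L[near]
    def pc(A,k): return len(A),np.percentile(A[:,k],[2,50,98]).round(1).tolist() if len(A)>5 else None
    # rim walls
    R=L[(L[:,2]>64)&(L[:,2]<80)]
    for y in range(-100,101,40):
        b=R[abs(R[:,1]-y)<15]; b=b[b[:,0]<0]; print(nm,'front rim y',y,pc(b,0))
    for x in range(-60,61,40):
        b=R[abs(R[:,0]-x)<15]; print('side rims x',x,'neg',pc(b[b[:,1]<-60],1),'pos',pc(b[b[:,1]>60],1))
    T=L[(L[:,2]>200)]; print('lid top',pc(T,0),pc(T,1),pc(T,2))
    for y in range(-90,91,30):
        b=L[(abs(L[:,1]-y)<12)&(L[:,2]>20)&(L[:,2]<45)&(L[:,0]<-80)]; print('drawer y',y,pc(b,0),pc(b,2))
    B=L[(L[:,0]>100)&(L[:,0]<130)&(L[:,2]>150)]; print('bolt',pc(B,0),pc(B,1),pc(B,2))
# bolt: points off outer plane
n=np.array([0.99261,-0.11126,0.04837]);o=np.array([593.54,-231.45,158.78])
P=c[198:275,203:305].reshape(-1,3); e=(P-o)@n; B=P[(e>8)&(e<30)&(P[:,2]>100)]
l=loc(B); print(len(B)); print(np.c_[l,(B-o)@n].round(0)[::max(1,len(B)//25)])
f=grab('scene'); i=cv2.resize(f['pixels'][190:280,195:335,::-1],None,fx=5.5,fy=5.5,interpolation=cv2.INTER_CUBIC); cv2.imwrite('pics/crop1.png',i)
E
```

```text
side front rim y -100 (149, [-74.2, -47.7, -2.8])
side front rim y -60 (51, [-75.0, -70.3, -5.0])
side front rim y -20 (37, [-75.2, -71.6, -66.0])
side front rim y 20 (37, [-75.2, -70.9, -49.5])
side front rim y 60 (34, [-74.9, -71.1, -66.7])
side front rim y 100 (121, [-74.0, -41.9, -1.2])
side rims x -60 neg (115, [-114.0, -100.9, -63.3]) pos (85, [62.8, 98.4, 110.2])
side rims x -20 neg (46, [-112.4, -108.0, -98.0]) pos (42, [96.5, 101.3, 107.4])
side rims x 20 neg (51, [-111.6, -108.2, -60.8]) pos (37, [97.0, 101.8, 108.8])
side rims x 60 neg (118, [-112.6, -96.1, -61.4]) pos (76, [62.5, 97.7, 107.2])
lid top (492, [66.2, 69.9, 90.2]) (492, [-111.0, -6.3, 101.7]) (492, [201.1, 218.9, 225.9])
drawer y -90 (86, [-137.4, -126.3, -82.0]) (86, [21.7, 29.5, 41.1])
drawer y -60 (43, [-137.2, -132.5, -88.5]) (43, [20.2, 35.1, 43.5])
drawer y -30 (47, [-137.1, -131.9, -82.6]) (47, [20.3, 34.7, 43.8])
drawer y 0 (37, [-137.8, -133.3, -120.2]) (37, [21.4, 34.6, 41.8])
drawer y 30 (42, [-138.0, -132.8, -89.2]) (42, [21.0, 33.6, 42.3])
drawer y 60 (34, [-137.9, -133.3, -120.3]) (34, [22.5, 34
[... 1338 characters left out ...]
06.  12.]
 [ 92.  63. 211.  14.]
 [ 89.  64. 207.  11.]
 [ 92.  59. 205.  15.]
 [ 92.  62. 205.  14.]
 [ 91.  64. 205.  13.]
 [ 89.  66. 203.  11.]
 [ 86.  77. 206.   9.]
 [ 97.  59. 207.  19.]
 [ 97.  62. 208.  19.]
 [ 96.  64. 207.  18.]
 [ 92.  65. 202.  14.]
 [ 87.  64. 195.   9.]
 [ 86.  80. 202.   8.]
 [ 96.  57. 199.  18.]
 [ 98.  61. 204.  20.]
 [ 99.  65. 208.  21.]
 [ 93.  64. 198.  15.]
 [ 89.  65. 192.  10.]
 [ 86.  92. 203.   8.]
 [ 86. 104. 210.   8.]
 [ 99.  59. 200.  21.]
 [ 98.  61. 198.  20.]
 [100.  65. 204.  22.]
 [ 94.  64. 195.  16.]
 [ 87.  97. 202.   9.]
 [ 98.  60. 193.  19.]
 [ 98.  63. 194.  19.]
 [ 95.  64. 191.  17.]
 [ 87.  97. 196.   8.]
 [ 87. 100. 199.   9.]]
```

View pics/crop1.png

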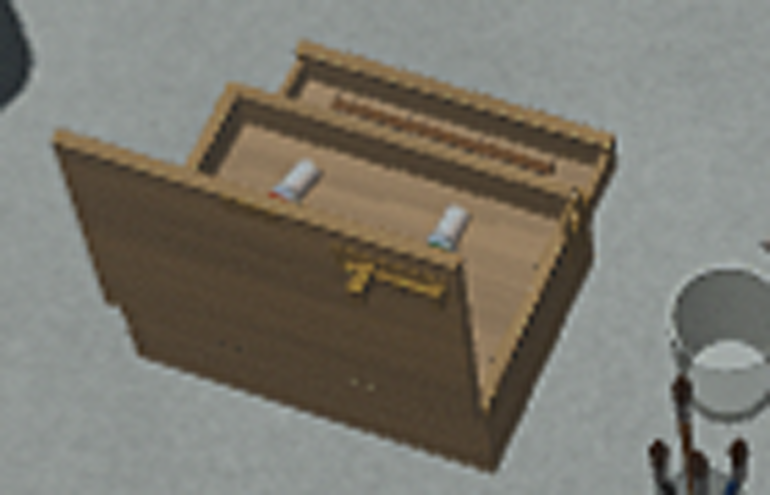

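```bash
python3 - <<'E'
from h import *
from scipy.spatial.transform import Rotation as R
s=env.state(); print(s['ee_pos'],s['ee_rot'],s['force'],s['gripper_width'],s['time_s'])
M=R.from_euler('xyz',s['ee_rot'],degrees=True).as_matrix(); print(M.round(3)); print(grab('wrist')['T_tool_cam'])
def T(x,y): 
    a=np.radians(-6.4); return (514+x*np.cos(a)-y*np.sin(a), -222+x*np.sin(a)+y*np.cos(a))
for x,y in((-190,0),(-101,0),(130,-20),(75,-20),(-50,30),(-50,84)): print((x,y),np.round(T(x,y),1))
E
```

```text
[ 126.94870536 -560.42150702  213.31449413] [-1.79921881e+02  1.04773645e-04  1.27650859e+01] [-0.43205726  0.42398663  1.03715696] 91.01818708238682 0.15
[[ 0.975  0.221 -0.   ]
 [ 0.221 -0.975  0.001]
 [-0.    -0.001 -1.   ]]
[[ 8.65942058e-05 -9.69113751e-01 -2.46614131e-01  7.04637301e+01]
 [ 9.99999990e-01  5.71262368e-05  1.26644743e-04 -8.05124061e-01]
 [-1.08645025e-04 -2.46614140e-01  9.69113747e-01 -1.71758994e+02]
 [ 0.00000000e+00  0.00000000e+00  0.00000000e+00  1.00000000e+00]]
(-190, 0) [ 325.2 -200.8]
(-101, 0) [ 413.6 -210.7]
(130, -20) [ 641.  -256.4]
(75, -20) [ 586.3 -250.2]
(-50, 30) [ 467.7 -186.6]
(-50, 84) [ 473.7 -133. ]
```

>>> send_rows(motion=[[0.396, 0.719, 0, 0, 0, -0.32, -1], [0.396, 0.719, 0, 0, 0, -0.32, -1], [0.396, 0.719, 0, 0, 0, -0.32, -1], [0.396, 0.719, 0, 0, 0, -0.32, -1], [0.396, 0.719, 0, 0, 0, -0.32, -1], [0.396, 0.719, 0, 0, 0, -0.32, -1], [0.396, 0.719, 0, 0, 0, -0.32, -1], [0.396, 0.719, 0, 0, 0, -0.32, -1], [0.396, 0.719, 0, 0, 0, -0.32, -1], [0.396, 0.719, 0, 0, 0, -0.32, -1], [0.396, 0.719, -0.1, 0, 0, -0.32, -1], [0.396, 0.719, -0.2, 0, 0, -0.32, -1], [0.396, 0.719, -0.3, 0, 0, -0.32, -1], [0.396, 0.719, -0.387, 0, 0, -0.32, -1], [0.396, 0.719, -0.387, 0, 0, -0.32, -1]], squeeze=10)

```text
time_s: 2.08
ee_pos: [322.6, -200.7, 18.5]
ee_rot: [-179.8, 0.4, -6.5]
force: [-0.9, -0.1, 0.7]
gripper_width: 0.8
gripper_force: 0.0
```

>>> send_rows(motion=[[0.03, -0.003, 0, 0, 0, 0, -1], [0.06, -0.007, 0, 0, 0, 0, -1], [0.08, -0.009, 0, 0, 0, 0, -1], [0.1, -0.011, 0, 0, 0, 0, -1], [0.12, -0.013, 0, 0, 0, 0, -1], [0.14, -0.016, 0, 0, 0, 0, -1], [0.155, -0.017, 0, 0, 0, 0, -1], [0.17, -0.019, 0, 0, 0, 0, -1], [0.178, -0.02, 0, 0, 0, 0, -1], [0.184, -0.021, 0, 0, 0, 0, -1], [0.184, -0.021, 0, 0, 0, 0, -1], [0.184, -0.021, 0, 0, 0, 0, -1]])

```text
time_s: 3.58
ee_pos: [412.4, -210.7, 20.0]
ee_rot: [-179.9, 0.6, -6.4]
force: [-12.2, -1.0, 7.9]
gripper_width: 0.5
gripper_force: 5.9
```

>>> send_rows(motion=[[0.004, 0, 0, 0, 0, 0, -1], [0.008, -0.001, 0, 0, 0, 0, -1], [0.008, -0.001, 0, 0, 0, 0, -1]])

```text
time_s: 3.95
ee_pos: [412.4, -210.7, 20.1]
ee_rot: [-179.9, 1.0, -6.3]
force: [-21.7, -5.0, 18.3]
gripper_width: 0.5
gripper_force: 10.8
```

>>> send_rows(motion=[[-0.06, 0.007, 0, 0, 0, 0, -1], [-0.12, 0.013, 0, 0, 0, 0, -1], [-0.12, 0.013, 0.12, 0, 0, 0, -1], [-0.12, 0.013, 0.24, 0, 0, 0, -1], [-0.12, 0.013, 0.36, 0, 0, 0, -1], [-0.12, 0.013, 0.48, 0, 0, 0, -1], [-0.12, 0.013, 0.6, 0, 0, 0, -1], [-0.02, 0, 0.6, 0, 0, 0, -1], [0.1, -0.02, 0.6, 0, 0, 0, -1], [0.22, -0.04, 0.6, 0, 0, 0, -1], [0.34, -0.07, 0.6, 0, 0, 0, -1], [0.446, -0.088, 0.6, 0, 0, 0, -1], [0.446, -0.088, 0.6, 0, 0, 0, -1], [0.446, -0.088, 0.6, 0, 0, 0, -1]])

```text
time_s: 5.7
ee_pos: [643.9, -256.2, 320.0]
ee_rot: [-180.0, 0.0, -6.4]
force: [-0.4, 0.3, 0.4]
gripper_width: 0.6
gripper_force: 0.0
```

```bash
python3 - <<'E'
from h import *
s=env.state(); print(s['ee_pos'],s['ee_rot'],s['force'])
f=grab('scene'); w=cloud(f); f2=grab('side')
cv2.imwrite('pics/two.png',np.hstack([cv2.resize(f['pixels'][100:300,170:370],(400,400)),cv2.resize(f2['pixels'][180:380,230:430],(400,400))])[...,::-1])
E
```

```text
[ 643.94872044 -256.24944516  319.96668272] [-1.79993312e+02  4.35710536e-02 -6.43020000e+00] [-0.44254387  0.2505074   0.36600015]
```

View pics/two.png

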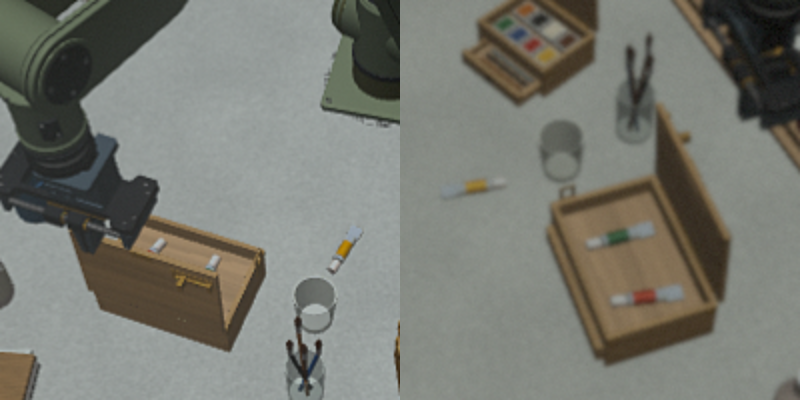

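>>> send_rows(motion=[[0, 0, -0.1, 0, 0, 0, -1], [0, 0, -0.2, 0, 0, 0, -1], [0, 0, -0.286, 0, 0, 0, -1], [0, 0, -0.286, 0, 0, 0, -1], [-0.04, 0.004, -0.286, 0, 0, 0, -1], [-0.077, 0.009, -0.286, 0, 0, 0, -1], [-0.1, 0.011, -0.287, 0, 0, 0, -1], [-0.12, 0.013, -0.288, 0, 0, 0, -1], [-0.147, 0.016, -0.295, 0, 0, 0, -1], [-0.172, 0.019, -0.305, 0, 0, 0, -1], [-0.196, 0.022, -0.318, 0, 0, 0, -1], [-0.218, 0.024, -0.335, 0, 0, 0, -1], [-0.218, 0.024, -0.335, 0, 0, 0, -1]])

```text
time_s: 7.42
ee_pos: [533.3, -243.9, 151.9]
ee_rot: [-179.9, 0.2, -6.5]
force: [-0.3, -0.5, 0.7]
gripper_width: 0.4
gripper_force: 0.0
```

```bash
python3 - <<'E'
from h import *
f=grab('scene'); f2=grab('side')
cv2.imwrite('pics/two2.png',np.hstack([cv2.resize(f['pixels'][100:300,170:370],(400,400)),cv2.resize(f2['pixels'][180:380,230:430],(400,400))])[...,::-1])
E
```

```text
(no output)
```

View pics/two2.png

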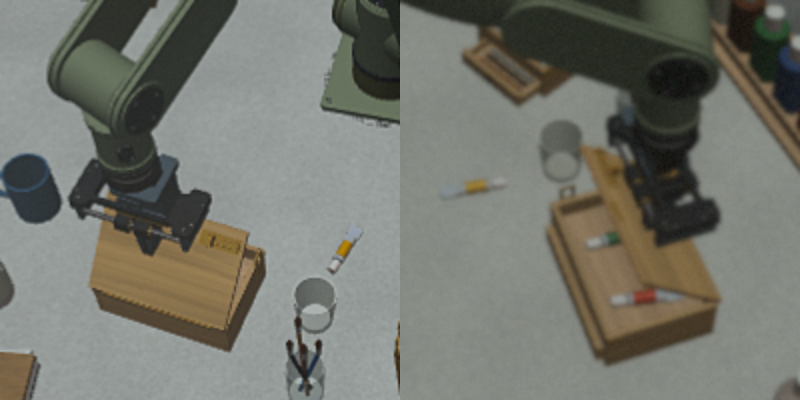

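>>> send_rows(motion=[[-0.02, 0.002, -0.019, 0, 0, 0, -1], [-0.037, 0.004, -0.04, 0, 0, 0, -1], [-0.051, 0.006, -0.064, 0, 0, 0, -1], [-0.062, 0.007, -0.089, 0, 0, 0, -1], [-0.07, 0.008, -0.118, 0, 0, 0, -1], [-0.073, 0.008, -0.132, 0, 0, 0, -1], [-0.074, 0.008, -0.141, 0, 0, 0, -1], [-0.074, 0.008, -0.147, 0, 0, 0, -1], [-0.074, 0.008, -0.152, 0, 0, 0, -1], [-0.074, 0.008, -0.152, 0, 0, 0, -1]])

```text
time_s: 8.78
ee_pos: [497.5, -240.1, 81.6]
ee_rot: [180.0, -0.0, -6.4]
force: [-9.1, 5.5, 30.4]
gripper_width: 0.8
gripper_force: 15.1
```

>>> send_rows(motion=[[0, 0, 0.06, 0, 0, 0, -1], [0, 0, 0.14, 0, 0, 0, -1], [-0.06, 0.05, 0.15, 0, 0, 0, -1], [-0.06, 0.06, 0.15, 0, 0, 0, -1], [-0.06, 0.06, 0.15, 0, 0, 0, -1]])

```text
time_s: 9.4
ee_pos: [468.6, -210.3, 152.0]
ee_rot: [180.0, -0.0, -6.4]
force: [-0.0, -0.7, 0.4]
gripper_width: 0.4
gripper_force: 0.0
```

```bash
python3 - <<'E'
from h import *
from scipy.spatial.transform import Rotation as R
s=env.state(); f=grab('wrist'); print(s['ee_pos'],s['ee_rot'])
T=np.array(f['T_tool_cam']); M=R.from_euler('xyz',s['ee_rot'],degrees=True).as_matrix()
Rwc=M@T[:3,:3]; twc=M@T[:3,3]+s['ee_pos']; f['R']=Rwc.T; f['t']=-Rwc.T@twc
g=grab('scene'); side=grab('side')
a=np.radians(-6.4); X=np.array([np.cos(a),np.sin(a)]); Y=np.array([-X[1],X[0]]); O=np.array([514,-222.])
for nm,q in(('wrist',f),('scene',g),('side',side)):
    P=cloud(q).reshape(-1,3);P=P[np.isfinite(P).all(1)]; L=np.c_[(P[:,:2]-O)@X,(P[:,:2]-O)@Y,P[:,2]]
    B=L[(abs(L[:,0])<70)&(abs(L[:,1]-0)<100)&(L[:,2]>60)&(L[:,2]<95)]; print(nm,'lid z',np.median(B[:,2]))
    for x in(-60,60):
        b=B[abs(B[:,0]-x)<8]; print(x,len(b),np.median(b[:,2]) if len(b) else '')
    B=L[(abs(L[:,0]+50)<12)&(L[:,1]>42)&(L[:,1]<105)&(L[:,2]>95)&(L[:,2]<106)]
    if len(B): print('tab',len(B),np.percentile(B,[3,50,97],axis=0).round(1))
cv2.imwrite('pics/w.png',np.hstack([cv2.resize(f['pixels'],(400,300)),cv2.resize(g['pixels'][180:285,210:350],(400,300),interpolation=cv2.INTER_CUBIC)])[...,::-1])
E
```

```text
[ 468.5609034  -210.2934849   152.00098952] [ 1.79973275e+02 -4.91570704e-02 -6.40025955e+00]
wrist lid z 82.53881317227683
-60 4441 82.56953818163765
60 10367 82.50393532170106
tab 391 [[-54.9  58.8  96. ]
 [-47.6  62.  101.6]
 [-41.2  66.3 103.1]]
scene lid z 81.6351792640539
-60 250 81.90958872264855
60 314 81.60236090699011
tab 17 [[-57.1  57.2  97.1]
 [-48.   60.6  99.6]
 [-40.4  64.9 104.4]]
side lid z 80.80220949935722
-60 412 81.03392869237905
60 382 80.79954417728848
tab 15 [[-57.5  53.8  95.1]
 [-53.4  59.6  97.5]
 [-47.4  65.2 101.7]]
```

View pics/w.png

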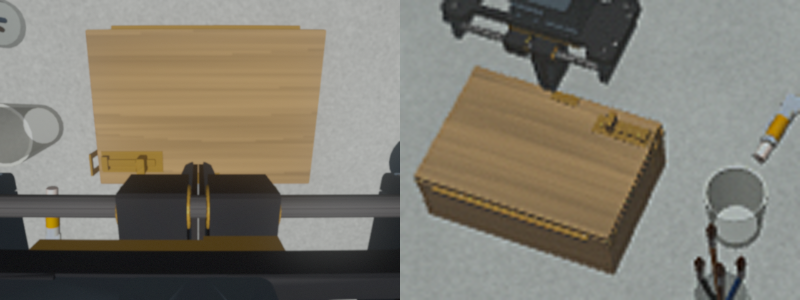

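>>> send_rows(motion=[[0, 0, -0.08, 0, 0, 0, -1], [0, 0, -0.121, 0, 0, 0, -1], [0, 0, -0.121, 0, 0, 0, -1], [0.004, 0.04, -0.121, 0, 0, 0, -1], [0.007, 0.065, -0.121, 0, 0, 0, -1], [0.009, 0.08, -0.121, 0, 0, 0, -1], [0.01, 0.09, -0.121, 0, 0, 0, -1], [0.011, 0.1, -0.121, 0, 0, 0, -1], [0.012, 0.11, -0.121, 0, 0, 0, -1], [0.013, 0.118, -0.121, 0, 0, 0, -1], [0.014, 0.125, -0.121, 0, 0, 0, -1], [0.014, 0.13, -0.121, 0, 0, 0, -1], [0.014, 0.13, -0.121, 0, 0, 0, -1]])

```text
time_s: 11.18
ee_pos: [474.8, -145.0, 91.3]
ee_rot: [-180.0, 0.0, -6.4]
force: [-0.7, -0.1, -0.5]
gripper_width: 0.7
gripper_force: 0.0
```

>>> send_rows(motion=[[0.001, 0.006, 0, 0, 0, 0, -1], [0.001, 0.01, 0, 0, 0, 0, -1], [0.001, 0.014, 0, 0, 0, 0, -1], [0.001, 0.014, 0, 0, 0, 0, -1]])

```text
time_s: 11.68
ee_pos: [475.2, -142.9, 91.4]
ee_rot: [179.5, -0.0, -6.2]
force: [-2.5, -17.7, -2.3]
gripper_width: 0.6
gripper_force: 8.5
```

>>> send_rows(motion=[[-0.003, -0.03, 0, 0, 0, 0, -1], [-0.006, -0.06, 0, 0, 0, 0, -1], [-0.006, -0.06, 0.08, 0, 0, 0, -1], [-0.006, -0.06, 0.2, 0, 0, 0, -1], [-0.006, -0.06, 0.25, 0, 0, 0, -1], [-0.006, -0.06, 0.25, 0, 0, 0, -1]])

```text
time_s: 12.42
ee_pos: [473.6, -168.9, 218.4]
ee_rot: [180.0, -0.3, -6.5]
force: [0.3, 0.5, -0.4]
gripper_width: 0.2
gripper_force: 0.0
```

```bash
python3 - <<'E'
from h import *
from scipy.spatial.transform import Rotation as R
s=env.state(); f=grab('wrist'); print(s['ee_pos'],s['force'])
T=np.array(f['T_tool_cam']); M=R.from_euler('xyz',s['ee_rot'],degrees=True).as_matrix()
Rwc=M@T[:3,:3]; twc=M@T[:3,3]+s['ee_pos']; f['R']=Rwc.T; f['t']=-Rwc.T@twc
g=grab('scene'); side=grab('side')
a=np.radians(-6.4); X=np.array([np.cos(a),np.sin(a)]); Y=np.array([-X[1],X[0]]); O=np.array([514,-222.])
for nm,q in(('wrist',f),('scene',g),('side',side)):
    P=cloud(q).reshape(-1,3);P=P[np.isfinite(P).all(1)]; L=np.c_[(P[:,:2]-O)@X,(P[:,:2]-O)@Y,P[:,2]]
    for x in(-60,0,60):
        b=L[(abs(L[:,0]-x)<8)&(abs(L[:,1]+20)<60)&(L[:,2]>60)&(L[:,2]<95)]; print(nm,x,len(b),np.median(b[:,2]))
    B=L[(abs(L[:,0]+50)<12)&(L[:,1]>42)&(L[:,1]<105)&(L[:,2]>95)&(L[:,2]<106)]
    if len(B): print('tab',len(B),np.percentile(B,[3,50,97],axis=0).round(1))
    D=L[(abs(L[:,1])<80)&(L[:,2]>15)&(L[:,2]<45)&(L[:,0]<-70)&(L[:,0]>-140)]; print('drawer',len(D),np.percentile(D[:,0],[5,50]) if len(D) else '')
cv2.imwrite('pics/w2.png',np.hstack([cv2.resize(f['pixels'],(400,300)),cv2.resize(g['pixels'][170:305,200:380],(400,300),interpolation=cv2.INTER_CUBIC)])[...,::-1])
E
```

```text
[ 473.56833631 -168.89249479  218.37493642] [ 0.30999362  0.46741506 -0.36887003]
wrist -60 2835 82.60286966478897
wrist 0 3214 82.52257238920333
wrist 60 3695 82.48213621814912
tab 239 [[-56.4  84.8  96.7]
 [-48.1  88.3 101.7]
 [-41.3  92.2 103.1]]
drawer 0 
scene -60 167 81.73191645340462
scene 0 183 81.73467219350754
scene 60 193 81.80184826746279
tab 13 [[-56.5  82.8  95.8]
 [-48.8  87.7 101.2]
 [-42.9  90.4 104.5]]
drawer 0 
side -60 249 80.87381138248779
side 0 240 80.43085146310008
side 60 244 80.2772478309919
tab 22 [[-57.4  79.5  95.1]
 [-50.1  83.6  98.7]
 [-43.2  99.3 103.3]]
drawer 312 [-84.93040101 -80.34071272]
```

View pics/w2.png

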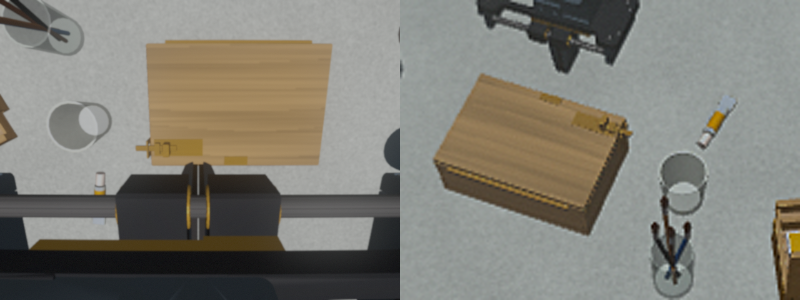

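The bolt is through the keeper (tab at y≈88, at its stop). The lid is flat, the drawer is shut, and the arm is clear.

```bash
python3 -c "
from workcell import env
print(env.job_done())"
```

```text
the job is handed in; nothing more can be done
None
```

The large box is closed: drawer fully home, lid flat on the rim and bolt shot to its end stop, with nothing else seen to move, and the job is handed in (no verdict was returned).

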